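# Spring check of a portion balance's corners

## Robot

A 6-joint arm with a two-finger parallel gripper is mounted at the origin on a cart in front of the work surface, level with it; the furniture and walls round the work are solid. World frame = base frame: x ahead of the robot, y to its left, z up, the work surface at z = 0. Lengths are in m, angles in rad, forces in N, time in s.
With the tool pointing down it reaches from about 0.35 to 0.775 m from the base axis. Payload 5.5 kg.
Tool frame: the origin (TCP) lies at the very end of the fingers, on their centre line; the grasp point (between the pads) lies env.pinch_z behind it (env.pinch_z is the distance from the TCP to the grasp point, in m); z points along the fingers, y is the line along which they close (so a half turn about z gives the same grasp; the last joint's range is limited). The gripper opens to 85 mm and grips with 20 to 120 N. Pads are 22 mm wide; open, the fingers measure 114 mm over their backs; the gripper's body (76 mm by 85 mm) begins 54 mm behind the grasp point. The pads swing forward as they close: fully open they stand 13 mm farther back than shut.
Start: joints at [-1.303, 0.313, 0.046, 1.304, 0, 1.431], TCP at [0.228, -0.528, 0.231] pointing down, gripper open.
Joint ranges: [-2.76, 2.76], [-0.86, 1.69], [-1.03, 1.26], [-2.2, 2.34], [-1.47, 1.5], [-3.14, 3.14]. Speed limits (rad/s): [2.57, 2.57, 3.14, 3.14, 3.14, 3.14].

## Interface

Orientations are given as a unit quaternion [w, x, y, z].
In Python, from workcell import env, eyes gives the robot as it stands.
- The arm moves only by the shell command python3 -m jog 'ROWS' [FORCE]. ROWS is JSON, one flat list of numbers, 7 for each row, row after row: the shift along the world's x, y, z as a fraction of full scale, then the turn, a rotation vector about the world's x, y, z as a fraction of full scale, then the opening, from -1 (shut) to 1 (fully open), so that 0 is half open. A call has 1 to 12 rows; each row is the pose to reach, as a shift and turn from the pose commanded when the call began, turning the shorter way round; what a row does not reach only later rows make up. Full scale, the value 1, is 20 cm for a shift and pi rad for a turn. A row lasts 1/12 s, in which the tool goes at most 41.7 mm and 7.16 degrees, less where a joint would pass 70% of its speed; a pose out of reach is approached as far as the arm can. A call with a number of a shift or a turn outside -1 to 1 is refused whole. A call with a gripper value outside its range is refused whole. The fingers move at their own pace and stop on an object; FORCE is the grip in N (left out, the last holds). Time passes only in rows, so rows that repeat a pose let the fingers close. It gives the time, the measured TCP pose, the force, the opening and the grip force at its end, in the units of the state.
- env.get_state(): the state, without advancing time (a new reading comes with each control period).
- eyes.read_camera(name): name is "scene" or "top"; returns (picture, depth): 420x560x3 uint8, red, green, blue; 420x560 float32, m along the optical axis (not along the pixel's ray), 0 where there is no reading.
- eyes.calibration(name): a dict with "fx", "fy", "cx", "cy" (pixels), "R" (3x3) and "t" (3): a world point X has camera coordinates R X + t. Camera axes: x right, y down, z forward; pixel columns grow to the right and rows downward; lengths in m; the calibration is good to about 2 mm. A picture is of the moment at which its call begins. calibration takes no time and is no camera call.
- env.hand_in(): hands the job in; it is judged then, once.
The state is a dict: "clock": time; "joint_pos": joint angles; "qvel": joint speeds; "tau": joint torques, N m; "tcp_pos": TCP position; "orientation": TCP orientation; "wrist_force": force on the tool from outside, world axes, zero at the start; "ft_torque": the same for the moment, N m; "finger_gap": finger opening in m; "grip_force": force on a finger pad.
Only numpy, scipy, OpenCV 4.12 (cv2) and the standard library are available. Lean on these libraries where they do the work, as an engineer would, in place of code of your own. Each camera call takes 0.05 s, during which the arm holds its last target. There are 200 camera calls.

## Task

Check the two spring corners of the portion balance, blue first, then green: with the fingertips press the coloured pad down until the pointer of the dial with the same coloured rim stands in the red band, keep it there for about a second without letting it run past the band, then let it spring right back to zero before you go to the other pad. Press one pad at a time, grip and lift nothing, leave the things standing around where they are, and finish with both pads released.

Things in the scene. Friction and masses are not known exactly. Their poses are not given: they have to be found in the camera images.
- balance: Fixed portion balance: dark base 215 x 262 mm; origin under it on the worktop, x towards the dials (away from the robot at yaw 0), y left, z up. Two aluminium tilt plates (tops at z=82 mm) side by side, hinged on a line along y at x=+30, z=75 mm; the outer front corner of each stands on a spring and carries a pad. Grey dial housing, 250 mm wide, 170 mm high, over x=+40 to +145 mm.
- blue_pad (a point): Centre of the top of the blue press pad, a disc 44 mm wide on the outer front corner of the left tilt plate, at x=-80, y=+90, z=91 mm of the balance when released; moves with the plate. Pressed straight down it sinks about 27 mm per rad of the blue pointer; about 4 N to start, about 350 N/m more; stops at 40 mm, springs back when released. It does not move the green pointer.
- blue_pointer (a joint): Angle of the black pointer of the left, blue-rimmed dial: 0 at rest at the first of seven ticks (0.25 rad apart), grows clockwise as seen from the robot as the blue pad is pressed; 1.5 rad with the pad at its stop.
- blue_mark (a joint): Angle of the middle of the red band on the blue-rimmed dial, on the same scale as the pointer's (0.6 to 1.1 rad; differs each time and between dials); the band reaches 0.12 rad to either side.
- blue_tip (a point): Tip of the blue dial's pointer, 50 mm from its axle.
- blue_mark_center (a point): Middle of the blue dial's red band, 50 mm from the axle (band 12 mm wide along the arc); its x axis points outward from the axle, y back towards zero (anticlockwise), z out of the dial.
- green_pad (a point): Centre of the top of the green press pad, a disc 44 mm wide on the outer front corner of the right tilt plate, at x=-80, y=-90, z=91 mm of the balance when released; moves with the plate. Pressed straight down it sinks about 27 mm per rad of the green pointer; about 4 N to start, about 350 N/m more; stops at 40 mm, springs back when released. It does not move the blue pointer.
- green_pointer (a joint): Angle of the black pointer of the right, green-rimmed dial: 0 at rest at the first of seven ticks (0.25 rad apart), grows clockwise as seen from the robot as the green pad is pressed; 1.5 rad with the pad at its stop.
- green_mark (a joint): Angle of the middle of the red band on the green-rimmed dial, on the same scale as the pointer's (0.6 to 1.1 rad; differs each time and between dials); the band reaches 0.12 rad to either side.
- green_tip (a point): Tip of the green dial's pointer, 50 mm from its axle.
- green_mark_center (a point): Middle of the green dial's red band, 50 mm from the axle (band 12 mm wide along the arc); its x axis points outward from the axle, y back towards zero (anticlockwise), z out of the dial.
- spice_a: Glass spice jar with yellow lid, 42 mm wide, 96 mm high; origin under its centre. Bystander.
- tomato: Red tomato, 74 x 72 x 69 mm; origin under its centre. Bystander.
- lemon: Yellow lemon, 78 x 55 x 56 mm; origin under its centre. Bystander.
- pepper_mill: Dark wooden pepper mill, 58 mm wide, 170 mm high; origin under its centre. Bystander.
- order_pad: Brown notebook, 148 x 109 x 13 mm; origin under its centre. Bystander.

How it is judged:
On the way, in this order (a step that is already met when the one before it is completed fails the run):
1. blue pointer held in its red band, green pointer at rest (y of blue_tip in the frame of blue_mark_center between -0.006 and 0.006 m and value of joint green_pointer below 0.1 rad and contact force between the fingers and balance above 0.5 N), for 0.5 s.
2. blue pad released, both pointers back at zero (value of joint each of blue_pointer, green_pointer below 0.1 rad), for 0.2 s.
3. green pointer held in its red band, blue pointer at rest (y of green_tip in the frame of green_mark_center between -0.006 and 0.006 m and value of joint blue_pointer below 0.1 rad and contact force between the fingers and balance above 0.5 N), for 0.5 s.
At the end, for the whole second after the job is handed in: After the blue and then the green pointer has stood in its red band (tip within 6 mm of the band's middle for 0.5 s, the other pointer at rest), both pads are released, both pointers are back within 0.1 rad of zero, and no bystander is more than 20 mm from its place (all of step 2 and distance of each of spice_a, tomato, lemon, pepper_mill, order_pad from where it was at the start of the episode below 0.02 m); the robot touches nothing.
It fails at once if the blue pointer runs past its red band (tip more than 10 mm beyond the band's middle) (y of blue_tip in the frame of blue_mark_center below -0.01 m).
It fails at once if the green pointer runs past its red band (tip more than 10 mm beyond the band's middle) (y of green_tip in the frame of green_mark_center below -0.01 m).
It fails at once if a bystander is pushed away or lifted (more than 20 mm) (distance of any of spice_a, tomato, lemon, pepper_mill, order_pad from where it was at the start of the episode above 0.02 m).
It also fails if it takes over 51 s, if anything falls off the work surface, if the arm or the gripper's body presses on something with over 40 N, if the wrist force passes 120 N, or if a joint passes its speed limit or range.

## Working session

There is one attempt and no reset: what is moved stays moved. The work goes in short steps, Python scripts to look and compute and a shell command to move; the robot and the scene stay as the last step left them, time stands still between calls to the robot, and variables do not carry over. Pictures are saved under pics/ and viewed, at most 10 in all, crops included, and the job is handed in when it is done.

```bash
mkdir -p pics; python3 - <<'E'
from workcell import env, eyes
import numpy as np, cv2
for n in("scene","top"):
    p,d=eyes.read_camera(n); np.savez(f"pics/{n}0.npz",p=p,d=d,**eyes.calibration(n)); cv2.imwrite(f"pics/{n}0.png",p[:,:,::-1])
    print(n,eyes.calibration(n))
s=env.get_state();print(s,env.pinch_z)
E
```

```text
scene {'fx': 520.9082597844399, 'fy': 520.9082597844399, 'cx': 274.54662587063603, 'cy': 199.18487073535564, 'R': array([[ 0.77102442, -0.63654704, -0.01814406],
       [-0.26599172, -0.29603604, -0.91739363],
       [ 0.5785929 ,  0.71215906, -0.39756726]]), 't': array([-0.38968887,  0.26228265,  1.28958031])}
top {'fx': 429.019355810078, 'fy': 429.019355810078, 'cx': 278.4739921717662, 'cy': 215.13667315431067, 'R': array([[ 0.11471186, -0.99338003,  0.00610782],
       [-0.97126806, -0.11344478, -0.20920955],
       [ 0.20851749,  0.01806648, -0.97785176]]), 't': array([-0.02699008,  0.57052363,  1.16839488])}
{'clock': 0.1, 'joint_pos': array([-1.30261676e+00,  3.13905153e-01,  4.50822839e-02,  1.30361765e+00,
        1.22034393e-05,  1.43120102e+00]), 'qvel': array([ 0.001655  , -0.00223535,  0.00284282,  0.00055404, -0.00033924,
        0.00028972]), 'tau': array([ 1.59152281e-03, -4.81723166e+01,  2.99244422e+01,  1.26967960e-02,
       -1.88832259e-04,  8.94161843e-06]), 'tcp_pos': array([ 0.2278984 , -0.52739947,  0.2305053 ]), 'orientation': array([-8.20787396e-04,  9.79286530e-01,  2.02477695e-01, -4.67286509e-05]), 'wrist_force': array([-0.08303046, -0.01780016, -0.1113638 ]), 'ft_torque': array([0.01092204, 0.04227352, 0.04799193]), 'grip_force': 0.0, 'finger_gap': 0.08492598687395762} 0.0187
```

View pics/scene0.png

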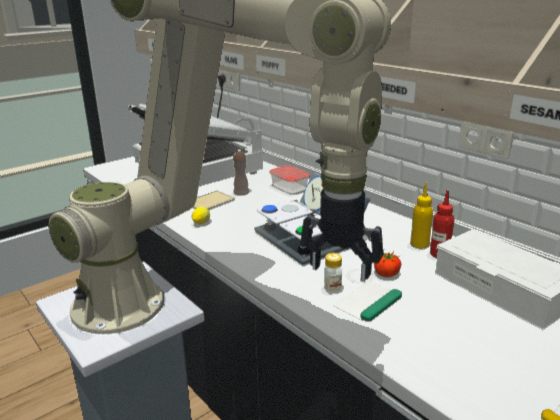

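View pics/top0.png

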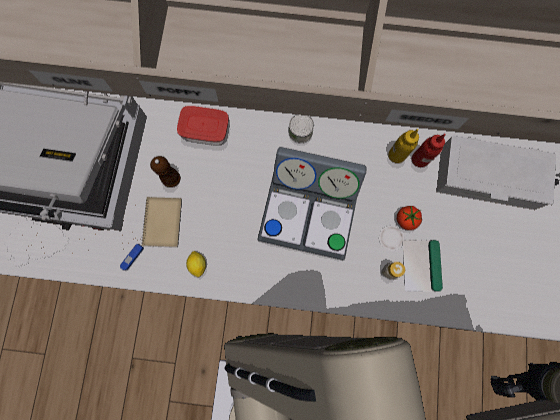

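Both dials and pads are visible in the top view (blue pad about (273,228), green about (336,242)). Next I measure the poses and marks.

```bash
cat > h.py <<'E'
import numpy as np, cv2
def load(f): return np.load(f)
def unproj(c,u,v,d):
    pc=np.stack([(u-c["cx"])/c["fx"]*d,(v-c["cy"])/c["fy"]*d,d],-1); return (pc-c["t"])@c["R"]
def proj(c,X):
    q=np.asarray(X)@c["R"].T+c["t"]; return np.stack([q[...,0]/q[...,2]*c["fx"]+c["cx"],q[...,1]/q[...,2]*c["fy"]+c["cy"]],-1)
E
python3 - <<'E'
from h import *
c=load("pics/top0.npz"); p=c["p"]; d=c["d"]
h=cv2.cvtColor(p,cv2.COLOR_RGB2HSV)
vv,uu=np.mgrid[:420,:560]
for n,lo,hi,box in(("blue",100,130,(262,216,290,240)),("green",50,85,(324,230,350,254))):
    m=(h[...,0]>lo)&(h[...,0]<hi)&(h[...,1]>150)&(uu>box[0])&(uu<box[2])&(vv>box[1])&(vv<box[3])
    X=unproj(c,uu[m],vv[m],d[m]); X=X[X[:,2]>0.08]
    print(n,m.sum(),np.median(X,0),(X.min(0)+X.max(0))/2,np.ptp(X,axis=0))
# dial face
for n,u0,v0 in(("B",296,173),("G",339,183)):
    m=(abs(uu-u0)<14)&(abs(vv-v0)<12); X=unproj(c,uu[m],vv[m],d[m]); ctr=X.mean(0); U,S,V=np.linalg.svd(X-ctr); print(n,ctr,V[2],S)
a=p[150:205,268:368]; cv2.imwrite("pics/dial.png",cv2.resize(a,None,fx=8,fy=8,interpolation=cv2.INTER_CUBIC)[:,:,::-1])
E
```

```text
blue 207 [0.5266949  0.05044104 0.09125865] [0.52799175 0.05109611 0.08928503] [0.04529047 0.04327846 0.01846543]
green 203 [ 0.50788636 -0.12769647  0.09123118] [ 0.50844597 -0.12868226  0.08896286] [0.04414417 0.04189888 0.01551383]
B [0.6820199  0.00328744 0.11866737] [-0.96223433 -0.06532211 -0.26426904] [2.12957084 0.54156765 0.45035221]
G [ 0.666973   -0.11810861  0.11891057] [0.96447475 0.06611131 0.25576893] [2.45412766 0.53542411 0.45177364]
```

View pics/dial.png

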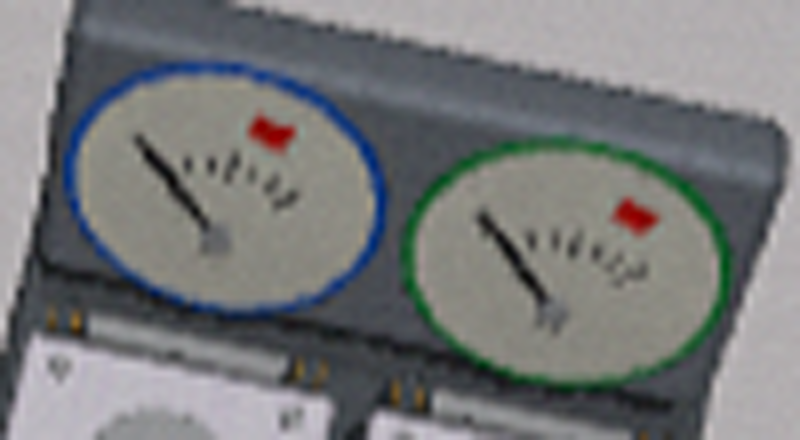

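The crop shows both pointers at rest. Blue axle is near crop (215,240), tip (137,138) and mark (272,133); green axle near (553,315), tip (480,213) and mark (636,216).

```bash
python3 - <<'E'
from h import *
c=load("pics/top0.npz"); p=c["p"]; d=c["d"]
a=p.astype(int); red=(a[...,0]>130)&(a[...,1]<90)&(a[...,2]<90)
vv,uu=np.mgrid[:420,:560]
for n,u0,v0,ax,tip in(("B",296,173,(215,240),(137,138)),("G",339,183,(553,315),(480,213))):
    m=(((uu-u0)/16.)**2+((vv-v0)/12.)**2<1)&(d>0.5); X=unproj(c,uu[m],vv[m],d[m])
    for _ in range(5):
        ctr=np.median(X,0); V=np.linalg.svd(X-X.mean(0))[2]; r=(X-X.mean(0))@V[2]; X=X[abs(r)<2.5*np.median(abs(r))+1e-4]
    nrm=V[2]*np.sign(V[2][2]); o=X.mean(0)
    C=-c["R"].T@c["t"]
    def hit(u,v):
        ray=unproj(c,np.array(u*1.),np.array(v*1.),np.array(1.))-C; return C+ray*((o-C)@nrm)/(ray@nrm)
    P=lambda q: hit(268+(q[0]+.5)/8-.5,150+(q[1]+.5)/8-.5)
    mr=red&(abs(uu-u0)<25)&(abs(vv-v0)<22)
    A=P(ax);T=P(tip);M=hit(uu[mr].mean(),vv[mr].mean())
    t,mm=T-A,M-A; ang=np.arctan2(np.cross(mm,t)@nrm,mm@t)
    print(n,"normal",nrm,"n",len(X),"axle",A,"tip r",np.linalg.norm(t),"mark r",np.linalg.norm(mm),"angle",ang,"depth mm",ang*27, mr.sum())
    # start direction vs dial up
    up=np.array([0,0,1.]);up-=up@nrm*nrm; print(" tip from up",np.degrees(np.arctan2(np.cross(t,up)@nrm,t@up)),"mark",np.degrees(np.arctan2(np.cross(mm,up)@nrm,mm@up)))
E
```

```text
B normal [-0.86145445  0.09450461  0.49896404] n 491 axle [0.67128403 0.00523073 0.09104938] tip r 0.05160154812206062 mark r 0.055426955563531596 angle 0.9141880497708622 depth mm 24.68307734381328 15
 tip from up -40.506520761916605 mark 11.87259617124944
G normal [-0.86262885  0.09275627  0.49726024] n 499 axle [ 0.65781953 -0.11656093  0.09083088] tip r 0.052618652815885084 mark r 0.055923118921290794 angle 1.0195136351307403 depth mm 27.52686814852999 12
 tip from up -40.94234475145372 mark 17.471483697578233
```

```bash
python3 -m jog '[0.06,0.12,0,0,0,0,-1, 0.15,0.3,0,0,0,0,-1, 0.25,0.48,0,0,0,0,-1, 0.35,0.67,0,0,0,0,-1, 0.44,0.85,0,0,0,0,-1, 0.5,0.965,0,0,0,0,-1]'
python3 -m jog '[0.1,0.19,0,0,0,0,-1, 0.2,0.38,0,0,0,0,-1, 0.3,0.58,0,0,0,0,-1, 0.4,0.77,0,0,0,0,-1, 0.5,0.965,0,0,0,0,-1]'
python3 -m jog '[0.1,0.19,0,0,0,0,-1, 0.2,0.38,0,0,0,0,-1, 0.3,0.58,-0.1,0,0,0,-1, 0.4,0.77,-0.25,0,0,0,-1, 0.45,0.9,-0.4,0,0,0,-1, 0.5,0.96,-0.5,0,0,0,-1,0.5,0.96,-0.5,0,0,0,-1,0.5,0.96,-0.5,0,0,0,-1]'
cat > snap.py <<'E'
import sys
from workcell import env,eyes
from h import *
n=sys.argv[1]
for k in("top","scene"):
    p,d=eyes.read_camera(k); np.savez(f"pics/{k}{n}.npz",p=p,d=d,**eyes.calibration(k)); cv2.imwrite(f"pics/{k}{n}.png",p[:,:,::-1])
t=cv2.imread(f"pics/top{n}.png")[140:270,250:380]; s=cv2.imread(f"pics/scene{n}.png")[155:270,240:390]
f=lambda a:cv2.resize(a,(400,int(a.shape[0]*400/a.shape[1])),interpolation=cv2.INTER_CUBIC)
t,s=f(t),f(s); s=cv2.copyMakeBorder(s,0,t.shape[0]-s.shape[0],0,0,0); cv2.imwrite(f"pics/both{n}.png",np.hstack([t,s]))
z=env.get_state(); print(z["clock"],z["tcp_pos"],z["wrist_force"],z["joint_pos"],z["finger_gap"])
E
python3 snap.py 1
```

```text
clock: 0.6
tcp_pos: [0.3285, -0.3312, 0.231]
orientation: [-0.001, 0.979, 0.203, 0.0]
wrist_force: [0.2, 0.1, 0.7]
finger_gap: 0.0126
grip_force: 0.0
clock: 1.02
tcp_pos: [0.4241, -0.1479, 0.2312]
orientation: [-0.0, 0.979, 0.202, -0.0]
wrist_force: [0.5, -1.1, 0.4]
finger_gap: 0.0002
grip_force: 0.0
clock: 1.68
tcp_pos: [0.5222, 0.0436, 0.1286]
orientation: [-0.001, 0.979, 0.204, -0.003]
wrist_force: [0.5, -0.5, 0.5]
finger_gap: 0.0001
grip_force: 0.0
1.7833 [0.52371016 0.04178744 0.13160278] [-0.26976356  0.36821999  0.16618069] [-7.29646887e-02  2.70770100e-01 -2.63066048e-01  1.03747962e+00
 -4.84001421e-04  2.66065822e+00] -0.0002600145963466043
```

View pics/both1.png

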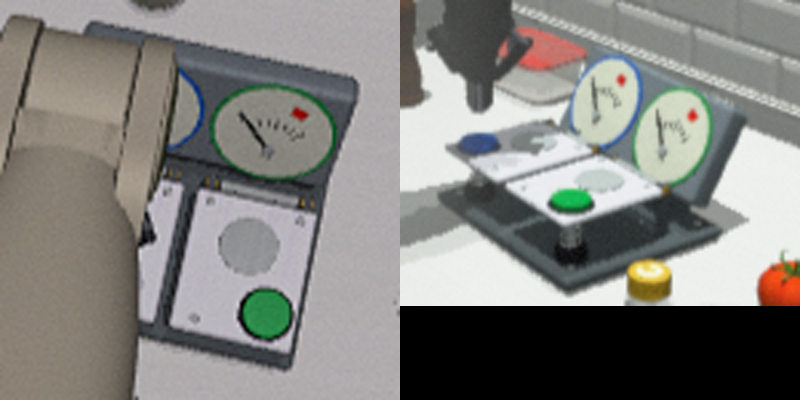

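The scene camera shows the pads and both dials clearly, with pointers at rest. I centre over the blue pad and approach.

```bash
python3 -m jog '[0.018,0.043,-0.05,0,0,0,-1, 0.018,0.043,-0.1,0,0,0,-1, 0.018,0.043,-0.14,0,0,0,-1, 0.018,0.043,-0.16,0,0,0,-1,0.018,0.043,-0.16,0,0,0,-1,0.018,0.043,-0.16,0,0,0,-1]'
python3 -m jog '[0,0,-0.02,0,0,0,-1, 0,0,-0.04,0,0,0,-1, 0,0,-0.06,0,0,0,-1, 0,0,-0.07,0,0,0,-1, 0,0,-0.08,0,0,0,-1,0,0,-0.08,0,0,0,-1,0,0,-0.08,0,0,0,-1]'
```

```text
clock: 2.28
tcp_pos: [0.5271, 0.0503, 0.099]
orientation: [-0.0, 0.979, 0.202, -0.0]
wrist_force: [-0.0, 0.6, 1.2]
finger_gap: -0.0002
grip_force: 0.0
clock: 2.87
tcp_pos: [0.5273, 0.0506, 0.0837]
orientation: [0.0, 0.979, 0.203, -0.0]
wrist_force: [-2.9, -0.6, 5.5]
finger_gap: -0.0
grip_force: 3.4
```

```bash
python3 -m jog '[0,0,-0.01,0,0,0,-1, 0,0,-0.02,0,0,0,-1, 0,0,-0.03,0,0,0,-1, 0,0,-0.04,0,0,0,-1, 0,0,-0.05,0,0,0,-1, 0,0,-0.06,0,0,0,-1,0,0,-0.065,0,0,0,-1,0,0,-0.065,0,0,0,-1]'
python3 snap.py 2; python3 - <<'E'
from h import *
a=cv2.imread("pics/scene2.png")[165:235,295:375]
cv2.imwrite("pics/s2.png",cv2.resize(a,None,fx=8,fy=8,interpolation=cv2.INTER_CUBIC))
E
```

```text
clock: 3.53
tcp_pos: [0.5271, 0.0506, 0.0711]
orientation: [0.0, 0.979, 0.203, -0.0]
wrist_force: [-5.3, -0.2, 11.7]
finger_gap: 0.0001
grip_force: 6.0
3.6333 [0.5270621  0.05062233 0.07130074] [-4.73767845  0.28638303 11.17354475] [-5.56611196e-02  3.30913971e-01 -3.41493382e-01  8.98453552e-01
 -4.47523501e-04  2.67804061e+00] 0.0002951873099653823
```

View pics/s2.png

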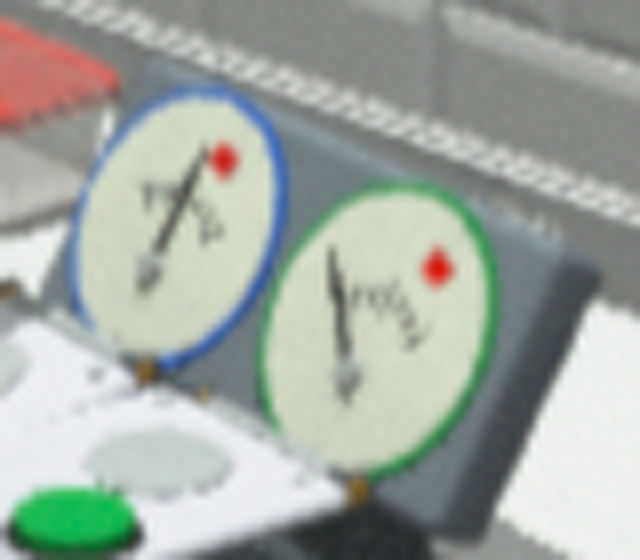

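The blue pointer is just short of the band: axle near crop (148,270), tip (207,148), mark (223,160). I compute the remaining angle in the dial plane.

```bash
cat > ang.py <<'E'
from h import *
c=load("pics/scene2.npz"); C=-c["R"].T@c["t"]; n=np.array([-.862,.0936,.498]); n/=np.linalg.norm(n)
def ang(q,o,u0=295,v0=165,s=8):
    def P(q):
        r=unproj(c,np.array(u0+(q[0]+.5)/s-.5),np.array(v0+(q[1]+.5)/s-.5),np.array(1.))-C; return C+r*((o-C)@n)/(r@n)
    A,T,M=map(P,q); t,m=T-A,M-A; up=np.array([0,0,1.]);up-=up@n*n
    f=lambda x:np.arctan2(np.cross(x,up)@n,x@up)
    print(A,"r",np.linalg.norm(t),np.linalg.norm(m),"tip-up",f(t),"mark-up",f(m),"diff",f(m)-f(t))
if __name__=="__main__":
    ang([(148,270),(207,148),(223,160)],np.array([.6713,.0052,.0910]))
    ang([(346,378),(332,250),(437,268)],np.array([.6578,-.1166,.0908]))
E
python3 ang.py
```

```text
[0.6719199  0.00770697 0.09160182] r 0.053569396430171584 0.05374138705279172 tip-up 0.04379340162561299 mark-up 0.2535984741024756 diff 0.20980507247686261
[ 0.65810115 -0.11397487  0.09082787] r 0.05288742332240273 0.05503666499478306 tip-up -0.7011022212090479 mark-up 0.3519243782507439 diff 1.0530265994597918
```

Estimates agree at about 25 mm depth, so I press 5.2 mm more and hold.

```bash
python3 -m jog '[0,0,-0.006,0,0,0,-1, 0,0,-0.012,0,0,0,-1, 0,0,-0.018,0,0,0,-1, 0,0,-0.023,0,0,0,-1, 0,0,-0.026,0,0,0,-1, 0,0,-0.026,0,0,0,-1,0,0,-0.026,0,0,0,-1,0,0,-0.026,0,0,0,-1,0,0,-0.026,0,0,0,-1,0,0,-0.026,0,0,0,-1,0,0,-0.026,0,0,0,-1,0,0,-0.026,0,0,0,-1]'
python3 snap.py 3; python3 - <<'E'
from h import *
a=cv2.imread("pics/scene3.png")[165:235,295:375]
cv2.imwrite("pics/s3.png",cv2.resize(a,None,fx=8,fy=8,interpolation=cv2.INTER_CUBIC))
E
```

```text
clock: 4.63
tcp_pos: [0.5273, 0.0506, 0.0665]
orientation: [0.0, 0.979, 0.203, 0.0]
wrist_force: [-5.7, -0.2, 12.6]
finger_gap: -0.0003
grip_force: 6.9
4.7333 [0.52732578 0.0506006  0.06647337] [-4.52154468 -0.38164471 13.02732303] [-5.56304361e-02  3.35798446e-01 -3.47911489e-01  8.86498119e-01
 -5.24448401e-04  2.67807997e+00] 5.150831180922665e-05
```

View pics/s3.png

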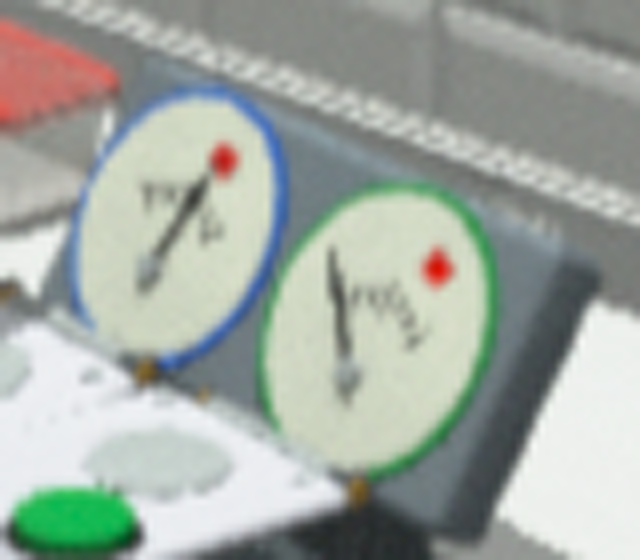

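The blue pointer stands in the middle of the red band. I hold a bit longer, release, and go over green.

```bash
python3 -m jog '[0,0,0,0,0,0,-1,0,0,0,0,0,0,-1,0,0,0,0,0,0,-1,0,0,0,0,0,0,-1,0,0,0,0,0,0,-1,0,0,0,0,0,0,-1]'
python3 -m jog '[0,0,0.04,0,0,0,-1, 0,0,0.1,0,0,0,-1, 0,0,0.2,0,0,0,-1, 0,0,0.28,0,0,0,-1, 0,0,0.32,0,0,0,-1, 0,0,0.32,0,0,0,-1,0,0,0.32,0,0,0,-1,0,0,0.32,0,0,0,-1,0,0,0.32,0,0,0,-1,0,0,0.32,0,0,0,-1]'
python3 -m jog '[-0.01,-0.1,0,0,0,0,-1, -0.03,-0.25,0,0,0,0,-1, -0.05,-0.4,0,0,0,0,-1, -0.065,-0.55,0,0,0,0,-1, -0.08,-0.7,0,0,0,0,-1, -0.09,-0.83,0,0,0,0,-1, -0.096,-0.895,0,0,0,0,-1,-0.096,-0.895,0,0,0,0,-1,-0.096,-0.895,0,0,0,0,-1,-0.096,-0.895,0,0,0,0,-1]'
python3 snap.py 4
```

```text
clock: 5.23
tcp_pos: [0.5273, 0.0506, 0.0665]
orientation: [0.0, 0.979, 0.203, 0.0]
wrist_force: [-5.3, -0.7, 13.3]
finger_gap: 0.0001
grip_force: 6.9
clock: 6.07
tcp_pos: [0.5268, 0.0507, 0.128]
orientation: [-0.0, 0.979, 0.202, -0.001]
wrist_force: [0.4, 0.5, 0.4]
finger_gap: 0.0001
grip_force: 0.0
clock: 6.9
tcp_pos: [0.5081, -0.1274, 0.1288]
orientation: [-0.0, 0.979, 0.203, -0.0]
wrist_force: [0.3, -0.3, 0.4]
finger_gap: -0.0001
grip_force: 0.0
7.0 [ 0.50824764 -0.12704699  0.12894209] [0.07890673 0.83831222 0.01125734] [-3.98386492e-01  2.70082061e-01 -2.71002307e-01  1.03028105e+00
  2.25417791e-04  2.33375549e+00] -0.0004703724297513378
```

View pics/both4.png

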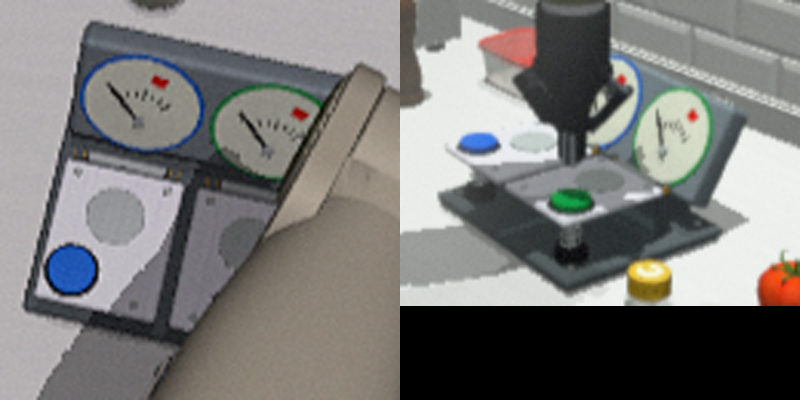

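Blue is back at zero, the tool is over green, and the green dial is visible in both cameras. I press green to about 22 mm first.

```bash
python3 -m jog '[0,-0.002,-0.05,0,0,0,-1, 0,-0.002,-0.1,0,0,0,-1, 0,-0.002,-0.15,0,0,0,-1, 0,-0.002,-0.18,0,0,0,-1, 0,-0.002,-0.2,0,0,0,-1, 0,-0.002,-0.22,0,0,0,-1,0,-0.002,-0.24,0,0,0,-1,0,-0.002,-0.26,0,0,0,-1,0,-0.002,-0.28,0,0,0,-1,0,-0.002,-0.29,0,0,0,-1,0,-0.002,-0.3,0,0,0,-1,0,-0.002,-0.3,0,0,0,-1]'
python3 snap.py 5; python3 - <<'E'
from h import *
a=cv2.imread("pics/scene5.png")[165:235,295:375]
cv2.imwrite("pics/s5.png",cv2.resize(a,None,fx=8,fy=8,interpolation=cv2.INTER_CUBIC))
E
```

```text
clock: 8.0
tcp_pos: [0.5065, -0.128, 0.0692]
orientation: [-0.001, 0.979, 0.203, -0.001]
wrist_force: [-7.5, 2.5, 11.5]
finger_gap: -0.0001
grip_force: 6.5
8.1 [ 0.5065313  -0.12795669  0.06948381] [-7.54641849  2.88117096 11.81839278] [-4.01036032e-01  3.22903443e-01 -3.58408556e-01  8.92512522e-01
 -2.27846613e-04  2.33265948e+00] -0.00014576854465136267
```

View pics/s5.png

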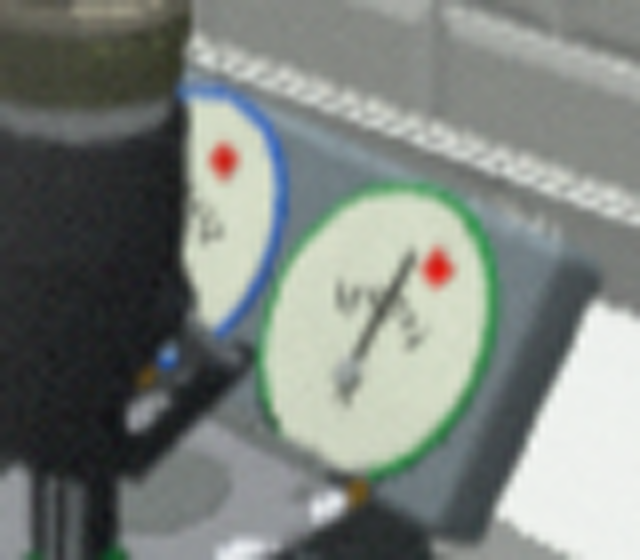

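Green tip is near crop (412,252), mark (437,268), axle (346,378), so it is still short of the band.

```bash
python3 -c "
from ang import *
ang([(346,378),(412,252),(437,268)],np.array([.6578,-.1166,.0908]))"
```

```text
[ 0.65810115 -0.11397487  0.09082787] r 0.05309891265940591 0.05503666499478306 tip-up 0.07786150971410809 mark-up 0.3519243782507439 diff 0.2740628685366358
```

```bash
python3 -m jog '[0,0,-0.006,0,0,0,-1, 0,0,-0.012,0,0,0,-1, 0,0,-0.018,0,0,0,-1, 0,0,-0.024,0,0,0,-1, 0,0,-0.029,0,0,0,-1, 0,0,-0.032,0,0,0,-1,0,0,-0.032,0,0,0,-1,0,0,-0.032,0,0,0,-1,0,0,-0.032,0,0,0,-1,0,0,-0.032,0,0,0,-1,0,0,-0.032,0,0,0,-1,0,0,-0.032,0,0,0,-1]'
python3 snap.py 6; python3 - <<'E'
from h import *
a=cv2.imread("pics/scene6.png")[165:235,295:375]
cv2.imwrite("pics/s6.png",cv2.resize(a,None,fx=8,fy=8,interpolation=cv2.INTER_CUBIC))
E
```

```text
clock: 9.1
tcp_pos: [0.5069, -0.128, 0.0636]
orientation: [-0.001, 0.979, 0.203, -0.001]
wrist_force: [-7.0, 2.6, 13.7]
finger_gap: 0.0002
grip_force: 7.5
9.2 [ 0.50693129 -0.12802236  0.06358075] [-7.29941982  2.76729099 13.40488379] [-4.00958357e-01  3.28982974e-01 -3.66244652e-01  8.77607551e-01
 -4.28075430e-05  2.33264258e+00] 0.00013396328197140094
```

View pics/s6.png

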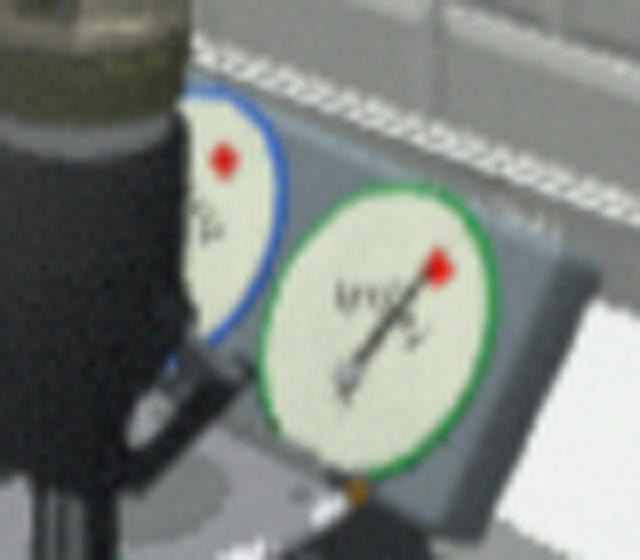

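The green pointer stands in its red band, with its line passing within about 3 crop px of the middle. Hold, release and retreat.

```bash
python3 -m jog '[0,0,-0.001,0,0,0,-1,0,0,-0.002,0,0,0,-1,0,0,-0.002,0,0,0,-1,0,0,-0.002,0,0,0,-1,0,0,-0.002,0,0,0,-1,0,0,-0.002,0,0,0,-1,0,0,-0.002,0,0,0,-1,0,0,-0.002,0,0,0,-1]'
python3 -m jog '[0,0,0.04,0,0,0,-1, 0,0,0.1,0,0,0,-1, 0,0,0.2,0,0,0,-1, 0,0,0.3,0,0,0,-1, 0,0,0.4,0,0,0,-1, 0,0,0.5,0,0,0,-1,0,0,0.55,0,0,0,-1,0,0,0.55,0,0,0,-1,0,0,0.55,0,0,0,-1,0,0,0.55,0,0,0,-1,0,0,0.55,0,0,0,-1]'
python3 snap.py 7
```

```text
clock: 9.87
tcp_pos: [0.507, -0.128, 0.0632]
orientation: [-0.001, 0.979, 0.203, -0.001]
wrist_force: [-6.9, 3.1, 13.6]
finger_gap: 0.0001
grip_force: 7.6
clock: 10.78
tcp_pos: [0.5074, -0.1284, 0.1707]
orientation: [-0.001, 0.979, 0.202, -0.001]
wrist_force: [0.2, -1.3, -0.9]
finger_gap: -0.0002
grip_force: 0.0
10.8833 [ 0.50762423 -0.12844631  0.17104198] [-0.42089994 -0.03898328 -0.29965857] [-4.01165444e-01  2.42439679e-01 -1.99279823e-01  1.13125982e+00
 -8.51244830e-05  2.33261014e+00] -0.00012480547146501256
```

View pics/both7.png

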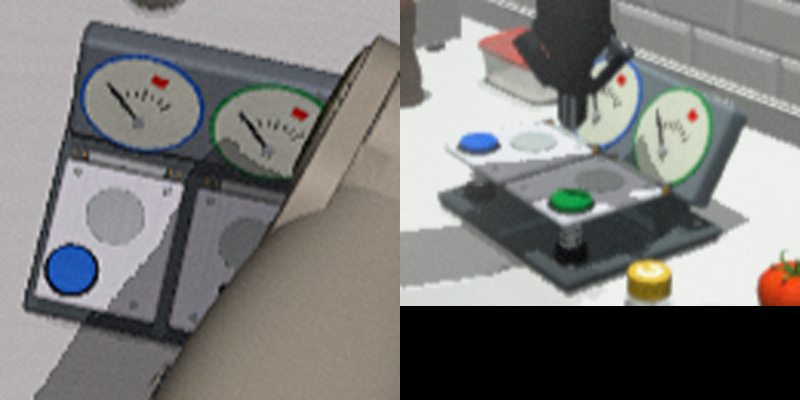

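Both pointers are back at zero, the pads are released and the arm is clear.

```bash
python3 -c "
from workcell import env
print(env.hand_in())"
```

```text
the job is handed in; nothing more can be done
None
```

I pressed blue and then green into the red bands, held each for about a second, and let both spring back to zero; by the camera pictures no bystander was touched, and the job is handed in, though `env.hand_in()` returned no verdict.

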